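# Fit the grooved snap anvil into the spring-plunger holder

## Task

Draw the steel post with the ring groove round its shank (the one with the flat-topped head) out of the wooden rack and slide it, foot first, down into the upright aluminium holder, past the spring plunger in its side. Press it fully home, firmly but without ramming it, so that its foot stands on the stop inside and the plunger has snapped into the groove. Let go of it, and leave the other two posts in the rack and everything else on the table where it is.

Things in the scene. Friction and masses are not known exactly. Their poses are not given: they have to be found in the camera images.
- anvil_post: Post to fit: plain steel, standing in one of the three rack holes, 112 mm tall, 0.32 kg (+-20%). Origin at its foot's centre, z up. Foot a cone, 8 mm across at z 0, 20 mm at z 11 mm; 20 mm shank to z 80 mm with a round-shouldered ring groove from z 20 to 41 mm (13 mm across at its middle, z 30.7 mm); then a cylindrical head 28 mm across, flat top with a dark recess. Grip it by the head.
- dome_post: Another steel post in the rack, 112 mm tall, no groove, 28 mm head with a domed top. Leave it. Origin at the centre of its foot, z up.
- cone_post: Another steel post in the rack, 110 mm tall, no groove, no wider head: the 20 mm rod ends in a cone at the top. Leave it. Origin at the centre of its foot, z up.
- rack: Fixed wooden block, 60 (x) by 180 (y) by 45 mm high, origin at the centre of its underside. Three upright square holes, 22 mm wide and 25 mm deep, at y -60, 0 and 60 mm; the feet of the posts stand 20 mm above the underside. The other posts reach 132 mm above the table.
- holder: Fixed upright aluminium block, 56 x 56 mm, 70 mm high, on an 8 mm flange (72 x 90 mm). Origin at its underside's centre, z up. Upright round bore, 22 mm. In it a steel stop for the post's foot; stop and side plunger share a cartridge clamped at an unknown height: stop's top 8 to 26 mm above the underside, plunger axis always 30 mm above the stop. Plunger's dark knob sticks out of the +x face.
- holder_mouth (a point): Centre of the bore's mouth (no chamfer), on the holder's top face, 70 mm above its underside; axes as the holder. Pushing the foot's cone past the plunger takes about 3 to 12 N downward, sliding on about 1 to 8 N, less near the groove, then comes the hard stop; 10 to 25 N there is plenty. More than 60 N of contact between post and holder, side forces included, spoils them.
- anvil_foot (a point): Centre of the foot of the post to fit (same point as its origin).
- plunger (a joint): How far the spring plunger is pushed outward (m): 0 with the bore empty, about 0.0045 to 0.006 while it rides on the 20 mm shank, about 0.001 to 0.0022 once it has dropped into the groove with the post home. Its spring presses inward with 5.6 N at 0 and 9.8 N at 0.006.
- snap_tin: Small closed round tin, 62 mm across and 28 mm high, standing beside the holder. Leave it. Origin at the centre of its underside.
- folder: White plastic bone folder, a flat strip 140 by 20 by 6 mm lying in front of the rack. Leave it. Origin at the centre of its underside.
- rotary_cutter: White and orange rotary cutter, about 170 mm long and 44 mm high, lying behind the rack. Leave it. Origin under its middle.
- mallet: Wooden mallet, 270 mm long, head 60 mm across and 90 mm wide, lying beyond the holder. Leave it. Origin under its middle.
There are look-alikes about, which are no part of the job. Of the things shaped like the holder, the aluminium one is meant.

How it is judged:
By the outcome, as a careful person would: the job done as asked, in the order asked, and still so for the second after the job is handed in, with the robot touching nothing.
It also fails if it takes over 72 s, if anything falls off the work surface, if the arm or the gripper's body presses on something with over 40 N, if the wrist force passes 120 N, or if a joint passes its speed limit or range.

## Robot

A 6-joint arm with a two-finger parallel gripper is mounted at the origin on the work surface. World frame = base frame: x ahead of the robot, y to its left, z up, the work surface at z = 0. Lengths are in m, angles in degrees, forces in N, time in s.
With the tool pointing down it reaches from about 0.35 to 0.725 m from the base axis. Payload 6 kg.
Tool frame: the origin (TCP) lies between the finger pads; the fingertips stand 17 mm ahead of it and the grasp point (between the pads) lies 2 mm behind it; z points along the fingers, y is the direction in which the jaws open and shut (so a half turn about z gives the same grasp; the last joint's range is limited). The gripper opens to 85 mm and grips with 20 to 120 N. Pads are 22 mm wide; open, the fingers measure 114 mm over their backs; the gripper's body (76 mm by 85 mm) begins 54 mm behind the grasp point. The pads swing forward as they close: fully open they stand 13 mm farther back than shut.
Start: joints at [92.286, 2.303, 4.859, 0, -92.561, -19.12], TCP at [0.174, 0.574, 0.248] pointing down, gripper open.
Joint ranges: [-146.85, 146.85], [-73.84, 115.35], [-62.03, 85.46], [-188.31, 113.3], [-161.28, -10.13], [-171.36, 171.36]. Speed limits (degrees/s): [147.25, 147.25, 172.46, 180, 180, 180].

## Interface

Orientations are given as a 3x3 rotation matrix whose columns are the frame's x, y, z axes.
In Python, from station import env, kinematics, grab_frame gives the robot as it stands. Calls block until the motion is done:
- env.goto(position, orientation): joint-space move of the TCP to a pose.
- env.servo_line(position, rot=None, rate=0.15): straight line of the TCP; rot=None keeps the orientation; rate is the mean speed in m/s.
- env.set_joints(angles): joint-space move.
- env.release() and env.close_gripper(grip_force=None): open the fingers fully, or close them until they stop; grip_force is the grip in N (None keeps the last).
- env.sleep(seconds).
- kinematics.ik(position, orientation): joint angles nearest the present ones, or None.
- grab_frame(name): name is "side" or "top"; returns a dict with "image" (480x640x3 uint8, red, green, blue), "mtx" (3x3 intrinsics, pixels), "D" ([k1, k2, p1, p2, k3] as OpenCV has them; the pictures are not rectified), "origin" and "rotation" of the camera in the world. Camera axes: x right, y down, z forward; pixel columns grow to the right and rows downward; lengths in m; the calibration is good to about 2 mm. A picture is of the moment at which its call begins. There is no depth.
A pose or a line that the arm cannot do raises env.MotionError and nothing moves.
- env.job_done(): hands the job in, once; it reports no verdict.
Readings, each from a call of its own:
- env.get_time_s(): time.
- env.get_joint_positions(): joint angles.
- env.get_joint_vel(): joint speeds.
- env.get_tau(): joint torques, N m.
- env.get_eef_pos(): TCP position.
- env.get_ee_rot(): TCP orientation.
- env.get_wrist_force(): force on the tool from outside, world axes, zero at the start.
- env.get_moment(): the same for the moment, N m.
- env.get_width(): finger opening in m.
Only numpy, scipy, OpenCV 4.12 (cv2) and the standard library are available. Lean on these libraries where they do the work, as an engineer would, in place of code of your own. Each camera call takes 0.05 s, during which the arm holds its last target.

## Working session

There is one attempt and no reset: what is moved stays moved. The work goes in short steps, each a Python script; the robot and the scene stay as the last script left them, time stands still between calls to the robot, and variables do not carry over. Pictures are saved under pics/ and viewed, and the job is handed in when it is done.

```bash
mkdir -p pics; ls; python3 - <<'E'
from station import env, grab_frame
import cv2
for n in("side","top"):
    f=grab_frame(n); cv2.imwrite(f"pics/{n}0.png",f["image"][:,:,::-1]); print(n,f["mtx"],f["D"],f["origin"],f["rotation"])
print(env.get_time_s(),env.get_ee_rot(),env.get_eef_pos(),env.get_width())
E
```

```text
pics
side [[500.23003511   0.         325.00785739]
 [  0.         500.23003511 237.68864925]
 [  0.           0.           1.        ]] [-0.10744143  0.          0.          0.          0.        ] [ 0.56037185 -0.63310735  0.5603468 ] [[ 0.99587858 -0.04593404  0.07820432]
 [-0.08960653 -0.63158732  0.77010916]
 [ 0.01401863 -0.77394284 -0.63310028]]
top [[603.43680901   0.         325.90911789]
 [  0.         603.43680901 239.73960939]
 [  0.           0.           1.        ]] [0.00947998 0.         0.         0.         0.        ] [0.38130494 0.00589597 1.06263507] [[-0.00728784 -0.97149196  0.23696045]
 [-0.9999625   0.00818905  0.00281919]
 [-0.0046793  -0.23693102 -0.97151521]]
0.1 [[ 9.57146599e-01 -2.89603630e-01 -3.54645468e-04]
 [-2.89603819e-01 -9.57145247e-01 -1.61369235e-03]
 [ 1.27883937e-04  1.64724682e-03 -9.99998635e-01]] [0.17360827 0.57404707 0.24734733] 0.08534711816563394
```

View pics/side0.png

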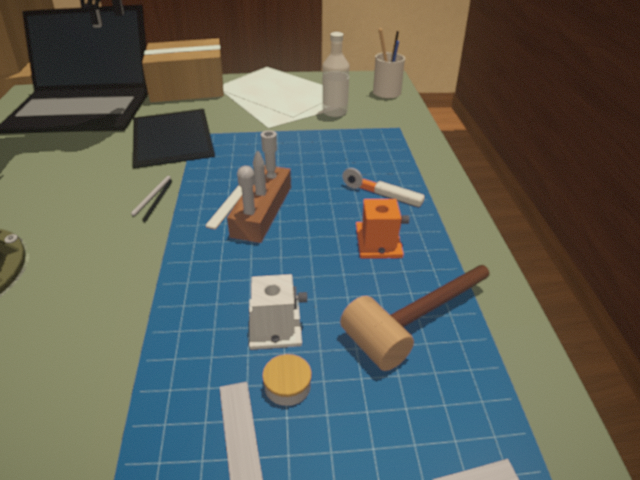

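View pics/top0.png

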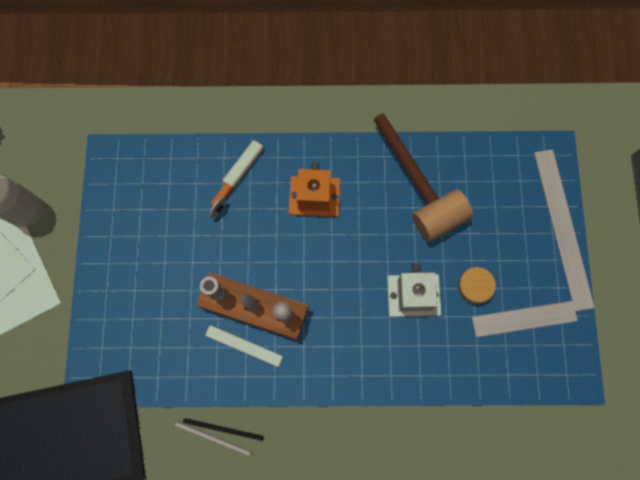

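The side view shows three posts at heads (246,175), (258,160) and (269,135). Two objects are holder-shaped: a grey one at (275,305) and an orange one at (380,225). The grey aluminium one is meant, and the post at (269,135), which is (209,286) in the top view, appears flat-topped. I'll confirm both in enlarged crops.

```bash
python3 - <<'E'
import cv2,numpy as np
s=cv2.imread("pics/side0.png");t=cv2.imread("pics/top0.png")
def c(im,x,y,w,h,k):return cv2.resize(im[y:y+h,x:x+w],None,fx=k,fy=k,interpolation=cv2.INTER_CUBIC)
cv2.imwrite("pics/a.png",c(s,220,125,100,120,5))
cv2.imwrite("pics/b.png",c(t,190,265,130,80,6))
cv2.imwrite("pics/c.png",np.hstack([c(t,380,255,70,70,5.7143),c(s,240,265,80,90,4.4444)[:400,:356] if 0 else cv2.resize(s[265:355,235:315],(356,400),interpolation=cv2.INTER_CUBIC)]))
E
```

```text
(no output)
```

View pics/a.png

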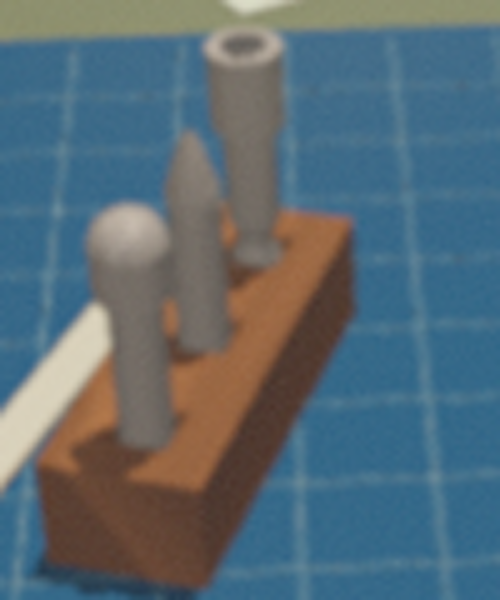

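View pics/b.png

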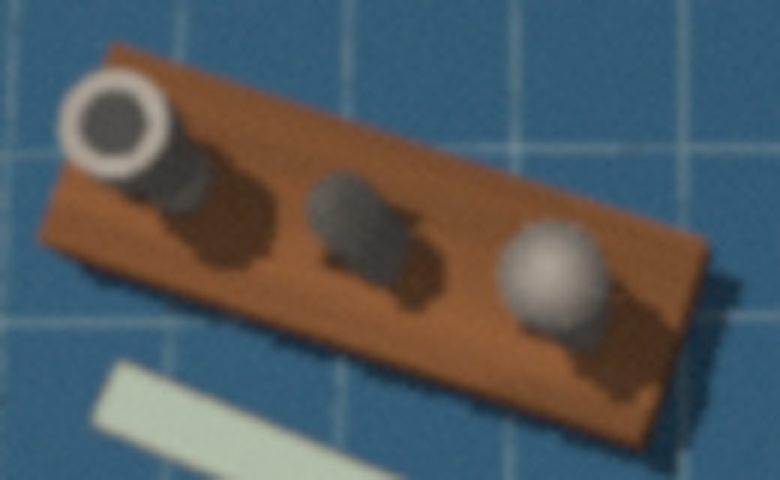

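View pics/c.png

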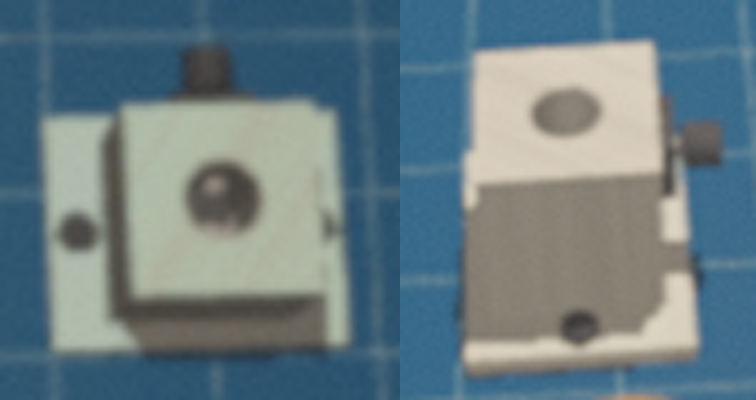

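The crops confirm it. The post at side (268,134) and top (209,285) has a flat top with a dark recess, and its groove is visible just above the rack. The others are dome and cone tops. The grey holder's bore is at top (418.6,289.2) and side (272,290), and its knob faces roughly away from the robot.

```bash
cat > h.py <<'E'
import numpy as np,cv2
from scipy.optimize import least_squares
from station import env, kinematics, grab_frame
def ray(f,uv):
    p=cv2.undistortPoints(np.array([[uv]],float),f["mtx"],np.array(f["D"]))[0,0]
    return np.array(f["origin"]),np.array(f["rotation"])@[p[0],p[1],1]
def atz(f,uv,z):
    o,d=ray(f,uv);return o+d*(z-o[2])/d[2]
def proj(f,P):
    R=np.array(f["rotation"]);rv=cv2.Rodrigues(R.T)[0];t=-R.T@f["origin"]
    return cv2.projectPoints(np.array(P,float).reshape(-1,3),rv,t,f["mtx"],np.array(f["D"]))[0][:,0]
def down(psi): # tool y axis (jaw) direction angle psi in rad, z down
    y=np.array([np.cos(psi),np.sin(psi),0]);z=np.array([0,0,-1.]);return np.column_stack([np.cross(y,z),y,z])
E
python3 - <<'E'
from h import *
s=grab_frame("side");t=grab_frame("top")
print("post",atz(t,(208.6,285.25),.132),atz(s,(268.2,134),.132))
print("bore",atz(t,(418.6,289.2),.070),atz(s,(271.9,289.8),.070))
C=lambda x,y:(380+(x+.5)/5.714-.5,255+(y+.5)/5.714-.5)
for p in[(122,100),(325,104),(324,298),(122,298)]:print("T corner",atz(t,C(*p),.07))
S=lambda x,y:(235+(x-400+.5)/4.45-.5,265+(y+.5)/4.444-.5)
for p in[(474,52),(654,41),(663,175),(476,185)]:print("S corner",atz(s,S(*p),.07))
B=lambda x,y:(190+(x+.5)/6-.5,265+(y+.5)/6-.5)
for p in[(117,42),(708,240),(640,450),(42,238)]:print("rack top",atz(t,B(*p),.045))
print("dome ~",atz(t,B(555,285),.118),"cone~",atz(t,B(345,205),.125))
A=lambda x,y:(220+(x+.5)/5-.5,125+(y+.5)/5-.5)
for p in[(353,218),(205,492),(40,465)]:print("rackS",atz(s,A(*p),.045))
print("mallet",atz(t,(443,216),.05),"tin",atz(t,(478,285),.028))
E
```

```text
post [0.53678134 0.19207699 0.132     ] [0.5368385  0.19233587 0.132     ]
bore [ 0.53769678 -0.14431827  0.07      ] [ 0.53804492 -0.14393829  0.07      ]
T corner [ 0.56675367 -0.11612014  0.07      ]
T corner [ 0.56509273 -0.17530814  0.07      ]
T corner [ 0.50834155 -0.17212911  0.07      ]
T corner [ 0.50878172 -0.11397953  0.07      ]
S corner [ 0.50912221 -0.11501246  0.07      ]
S corner [ 0.56640063 -0.11407247  0.07      ]
S corner [ 0.5667973  -0.17269501  0.07      ]
S corner [ 0.51097294 -0.17272659  0.07      ]
rack top [0.575001   0.20957743 0.045     ]
rack top [0.51687676 0.04067026 0.045     ]
rack top [0.45847011 0.059582   0.045     ]
rack top [0.51897564 0.22855241 0.045     ]
dome ~ [0.49569492 0.07810763 0.118     ] cone~ [0.51612415 0.13248694 0.125     ]
rackS [0.57518129 0.21325255 0.045     ]
rackS [0.51919412 0.04060427 0.045     ]
rackS [0.46260788 0.05993348 0.045     ]
mallet [ 0.66913503 -0.19541402  0.05      ] tin [ 0.55085144 -0.2536199   0.028     ]
```

Both cameras agree within 0.4 mm: post at (0.5368, 0.1922), bore at (0.5379, -0.1441). I'll grip across the rack's long axis (at about -19°) so the fingers clear the neighbouring posts.

```bash
python3 - <<'E'
from h import *
for a in(-19,161):
    q=kinematics.ik([.5368,.1922,.25],down(np.radians(a)));print(a,q)
for a in(0,180,-19,161):
    print(a,kinematics.ik([.5379,-.1441,.25],down(np.radians(a))))
E
```

```text
-19 [ 39.85920772  -2.225831     0.50820903   0.         -92.73404003
 121.14079228]
161 [ 39.85920772  -2.225831     0.50820903   0.         -92.73404003
 -58.85920772]
0 None
180 [  5.66573155  -4.25739277  -1.43994459   0.         -92.81744818
  -5.66573155]
-19 [  5.66573155  -4.25739277  -1.43994459   0.         -92.81744818
 155.33426845]
161 [  5.66573155  -4.25739277  -1.43994459   0.         -92.81744818
 -24.66573155]
```

```bash
python3 - <<'E'
from h import *
R=down(np.radians(161))
env.goto([.5368,.1922,.20],R)
env.servo_line([.5368,.1922,.119],rate=.06)
print(env.get_wrist_force(),env.get_eef_pos())
env.close_gripper(80)
print(env.get_width(),env.get_wrist_force(),env.get_eef_pos(),env.get_time_s())
for n in("side","top"):
    f=grab_frame(n); cv2.imwrite(f"pics/g_{n}.png",f["image"][:,:,::-1])
a=cv2.imread("pics/g_side.png")[90:250,180:340];b=cv2.imread("pics/g_top.png")[220:380,150:310]
cv2.imwrite("pics/g.png",cv2.resize(np.hstack([a,b]),None,fx=2.5,fy=2.5,interpolation=3))
E
```

```text
[ 0.21590495  0.3437359  -0.0398975 ] [0.53700138 0.19230262 0.11949232]
0.026165467506242934 [-0.09806028  0.19969236  0.99695452] [0.53701274 0.19224464 0.11935683] 4.1917
```

View pics/g.png

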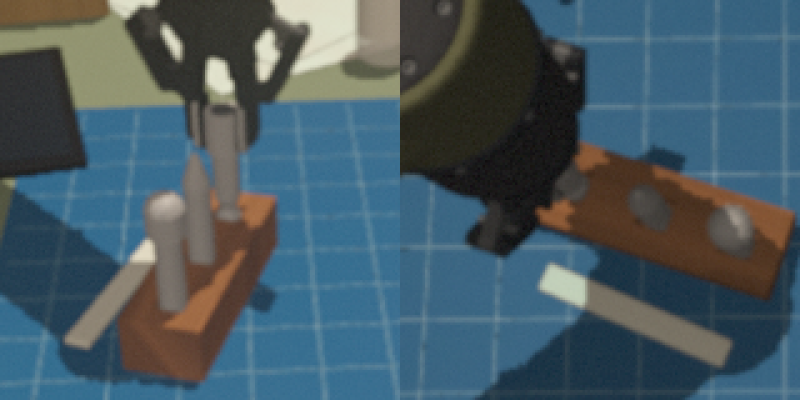

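The picture shows the head between the fingers and the neighbouring posts untouched. Next I lift the post clear and carry it over the holder.

```bash
python3 - <<'E'
from h import *
env.servo_line([.5368,.1922,.26],rate=.08)
print("lift",env.get_wrist_force(),env.get_width(),env.get_eef_pos())
env.servo_line([.5379,-.1441,.26],down(np.pi),rate=.12)
env.servo_line([.5379,-.1441,.19],rate=.1)
env.sleep(.3)
print(env.get_wrist_force(),env.get_moment(),env.get_eef_pos(),env.get_ee_rot(),env.get_time_s())
F={}
for n in("side","top"):
    f=grab_frame(n); cv2.imwrite(f"pics/h_{n}.png",f["image"][:,:,::-1]);
    p=np.array(env.get_eef_pos()); zf=p[2]-.0995
    print(n,proj(f,[[*p[:2],zf],[*p[:2],zf+.112],[.5379,-.1441,.07]]))
a=cv2.imread("pics/h_side.png")[180:340,190:350];b=cv2.imread("pics/h_top.png")[210:370,340:500]
cv2.imwrite("pics/h.png",cv2.resize(np.hstack([a,b]),None,fx=2.5,fy=2.5,interpolation=3))
cv2.imwrite("pics/hs.png",cv2.resize(a[:,30:150],None,fx=5,fy=5,interpolation=3)[:600])
E
```

```text
lift [-0.58098253  0.39515447 -3.08781117] 0.02615027621668677 [0.53666348 0.1921658  0.25948385]
[-0.36305638  0.63723478 -3.5876777 ] [-0.00259074 -0.02631669  0.01427357] [ 0.53807737 -0.14408281  0.19047108] [[-4.69574013e-06 -9.99999697e-01  7.78506233e-04]
 [-9.99999999e-01  4.73554924e-06  5.11334094e-05]
 [-5.11370806e-05 -7.78505991e-04 -9.99999696e-01]] 10.3083
side [[271.02387966 278.96500909]
 [265.94864241 211.84564915]
 [271.79539202 289.88909229]]
top [[420.29645367 287.03624629]
 [431.71312648 274.57233846]
 [418.46289476 289.07957422]]
```

View pics/h.png

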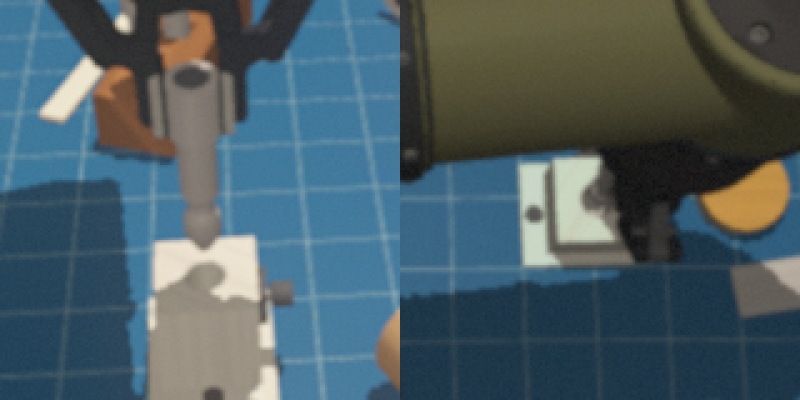

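View pics/hs.png

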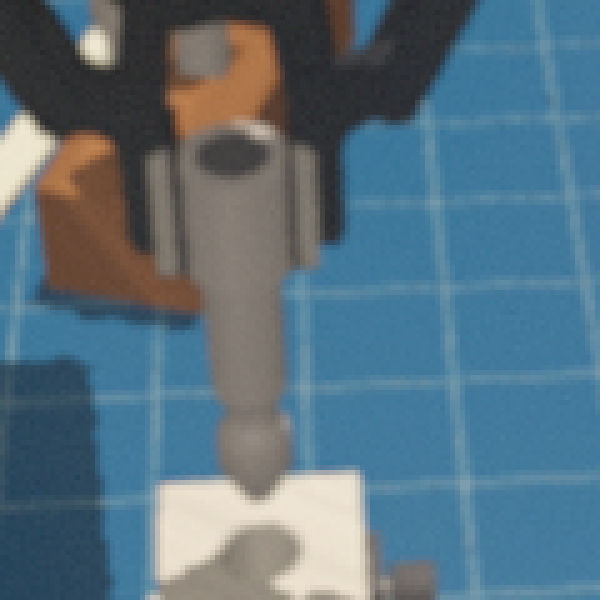

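The foot appears at side pixel (271,278) and the head at (266,211), both within about 1 px of the prediction, so the post hangs upright over the bore. Next comes a slow, force-guided descent.

```bash
cat > ins.py <<'E'
from h import *
import sys
def descend(xy,z,zend,f0,step=.0015,rate=.03,fmax=12,latmax=8):
    while z>zend+1e-6:
        z-=step; env.servo_line([*xy,z],rate=rate)
        f=np.array(env.get_wrist_force())-f0; p=env.get_eef_pos()
        print(f"t{env.get_time_s():.1f} cmd {z*1e3:.1f} act {p[2]*1e3:.2f} foot {p[2]*1e3-99.5:.1f} xy {p[0]*1e3:.1f} {p[1]*1e3:.1f} F {f.round(1)}")
        if f[2]>fmax or np.hypot(f[0],f[1])>latmax: print("stop");break
    return z
E
python3 - <<'E'
from ins import *
f0=np.mean([env.get_wrist_force() for _ in range(5)],0);print(f0);np.save("f0.npy",f0)
env.servo_line([.5379,-.1441,.171],rate=.06)
descend([.5379,-.1441],.171,.156,f0,fmax=6,latmax=4)
E
```

```text
[-0.33562717 -0.49533404 -3.6343427 ]
t11.1 cmd 169.5 act 169.70 foot 70.2 xy 538.0 -144.1 F [1.2 0.2 0. ]
t11.4 cmd 168.0 act 167.93 foot 68.4 xy 537.9 -144.1 F [1.1 1.1 0.6]
t11.6 cmd 166.5 act 166.33 foot 66.8 xy 537.8 -144.1 F [ 1.1  0.  -0.5]
t11.9 cmd 165.0 act 164.82 foot 65.3 xy 537.8 -144.1 F [0.2 0.4 0.7]
t12.1 cmd 163.5 act 163.34 foot 63.8 xy 537.8 -144.1 F [0.9 0.1 1. ]
t12.4 cmd 162.0 act 161.83 foot 62.3 xy 537.8 -144.1 F [0.6 1.5 0.3]
t12.6 cmd 160.5 act 160.35 foot 60.8 xy 537.8 -144.1 F [-0.3  0.9  0.9]
t12.9 cmd 159.0 act 158.83 foot 59.3 xy 537.8 -144.1 F [0.3 0.5 0.3]
t13.1 cmd 157.5 act 157.30 foot 57.8 xy 537.8 -144.1 F [-0.7  1.3  0.8]
t13.4 cmd 156.0 act 155.87 foot 56.4 xy 537.8 -144.1 F [ 0.2 -0.5  0.4]
```

The foot is inside the bore with no contact force. Continuing past the plunger.

```bash
python3 - <<'E'
from ins import *
f0=np.load("f0.npy")
descend([.5379,-.1441],.156,.1245,f0,step=.001,rate=.03,fmax=14,latmax=14)
E
```

```text
t13.6 cmd 155.0 act 154.94 foot 55.4 xy 537.9 -144.1 F [ 0.4 -0.1  0.8]
t13.9 cmd 154.0 act 153.91 foot 54.4 xy 537.9 -144.1 F [0.2 0.9 1.1]
t14.1 cmd 153.0 act 152.90 foot 53.4 xy 537.8 -144.1 F [0.3 0.9 0.7]
t14.4 cmd 152.0 act 151.97 foot 52.5 xy 537.7 -144.1 F [-0.6  0.5  0.4]
t14.6 cmd 151.0 act 151.11 foot 51.6 xy 537.6 -144.2 F [-1.9  1.2  2.7]
t14.9 cmd 150.0 act 150.73 foot 51.2 xy 537.8 -144.3 F [-4.5  1.   8.9]
t15.1 cmd 149.0 act 150.17 foot 50.7 xy 537.8 -144.4 F [-5.6  1.5 10.2]
t15.4 cmd 148.0 act 150.00 foot 50.5 xy 538.2 -144.5 F [-5.   1.8 13.4]
t15.6 cmd 147.0 act 149.91 foot 50.4 xy 538.5 -144.6 F [-6.1  2.2 16. ]
stop
```

It's stiffer than expected at first plunger contact, and the TCP has crept toward +x. I'll back off and probe for the post's centre in the bore laterally.

```bash
python3 - <<'E'
from ins import *
f0=np.load("f0.npy")
z=.154
env.servo_line([.5379,-.1441,z],rate=.03)
def rd():
    env.sleep(.1); f=np.mean([env.get_wrist_force() for _ in range(4)],0)-f0
    return f.round(1)
print("c",rd(),env.get_eef_pos(),env.get_width(),env.get_ee_rot()[:,2])
for d in([1,0],[-1,0],[0,1],[0,-1]):
    for s in(.5,1.,1.5,2.,2.5):
        env.servo_line([.5379+d[0]*s/1e3,-.1441+d[1]*s/1e3,z],rate=.02)
        f=rd();p=env.get_eef_pos();print(d,s,f,round(p[0]*1e3,2),round(p[1]*1e3,2))
        if np.hypot(*f[:2])>4:break
    env.servo_line([.5379,-.1441,z],rate=.02)
print("c",rd(),env.get_time_s())
E
```

```text
c [-0.4  0.4  0.1] [ 0.53798423 -0.14392555  0.1532786 ] 0.02638384555008793 [-3.14480595e-04  3.35215862e-04 -9.99999894e-01]
[1, 0] 0.5 [1.3 0.6 0.1] 538.44 -144.1
[1, 0] 1.0 [-1.  -0.6  0.7] 538.84 -144.15
[1, 0] 1.5 [-3.   0.3  1.6] 539.07 -144.18
[1, 0] 2.0 [-5.   1.6  2.4] 539.36 -144.22
[-1, 0] 0.5 [0.5 0.1 0.4] 537.55 -144.04
[-1, 0] 1.0 [0.7 0.9 0.6] 536.94 -144.1
[-1, 0] 1.5 [ 1.6 -1.  -0.3] 536.57 -144.12
[-1, 0] 2.0 [ 5.   0.7 -0.2] 536.27 -144.07
[0, 1] 0.5 [ 0.6 -0.9  1.2] 537.79 -143.6
[0, 1] 1.0 [-0.6 -1.2  0.4] 537.81 -143.25
[0, 1] 1.5 [-0.3 -2.   0.6] 537.85 -142.79
[0, 1] 2.0 [ 0.  -2.6  0.1] 537.86 -142.35
[0, 1] 2.5 [-0.4 -4.3  0.1] 537.84 -141.96
[0, -1] 0.5 [ 1.2  0.1 -0.3] 537.99 -144.39
[0, -1] 1.0 [-0.1  0.4  1. ] 537.89 -145.08
[0, -1] 1.5 [-0.3  0.7  0.4] 537.9 -145.6
[0, -1] 2.0 [-0.1  2.3  0.6] 537.93 -146.0
[0, -1] 2.5 [-0.5  2.1  1.7] 537.92 -146.46
c [0.6 0.5 0.6] 23.5583
```

In x, the bore centre lies within about 0.1 mm of the commanded centre. The plunger is on the +x side, so I'll bias the post about 0.7 mm toward -x, so its foot cone meets the nose less squarely, and try again.

```bash
python3 - <<'E'
from ins import *
f0=np.load("f0.npy")
env.servo_line([.5371,-.1443,.154],rate=.03)
descend([.5371,-.1443],.154,.1245,f0,step=.001,rate=.03,fmax=18,latmax=14)
print(env.get_width())
E
```

```text
t24.1 cmd 153.0 act 152.87 foot 53.4 xy 537.0 -144.3 F [0.8 1.  0.3]
t24.3 cmd 152.0 act 151.86 foot 52.4 xy 537.0 -144.3 F [ 0.4  0.9 -0.4]
t24.6 cmd 151.0 act 151.01 foot 51.5 xy 537.0 -144.4 F [0.1 0.9 1.2]
t24.8 cmd 150.0 act 150.47 foot 51.0 xy 537.0 -144.4 F [-2.   0.9  4.8]
t25.1 cmd 149.0 act 149.90 foot 50.4 xy 537.1 -144.5 F [-3.3  0.7 10. ]
t25.3 cmd 148.0 act 149.71 foot 50.2 xy 537.2 -144.7 F [-4.6  1.4 12.3]
t25.6 cmd 147.0 act 148.59 foot 49.1 xy 537.0 -144.7 F [-5.4  1.6 12. ]
t25.8 cmd 146.0 act 146.65 foot 47.2 xy 537.0 -144.7 F [-5.3  0.5  9.5]
t26.1 cmd 145.0 act 145.54 foot 46.0 xy 537.0 -144.7 F [-4.3  0.5  8. ]
t26.3 cmd 144.0 act 144.40 foot 44.9 xy 537.0 -144.6 F [-3.9 -0.   8.7]
t26.6 cmd 143.0 act 143.10 foot 43.6 xy 537.0 -144.5 F [-4.3 -0.7  7.8]
t26.8 cmd 142.0 act 142.07 foot 42.6 xy 537.0 -144.5 F [-4.2 -0.4  9.5]
t27.1 cmd 141.0 act 140.61 foot 41.1 xy 537.0 -144.3 F [-2.6 -0.5  5.9]
t27.3 cmd 140.0 act 139.60 foot 40.1 xy 537.0 -144.3 F [-3.3 -1.2  6.2]
t27.6 cmd 139.0 act 138.56 foot 39.1 xy 537.0 -144.2 F [-3.1 -0.   5.6]
t27.8 cmd 138.0 act 137.64
[... 374 characters left out ...]
537.0 -144.2 F [-5.  -1.4  3.2]
t29.3 cmd 132.0 act 132.05 foot 32.5 xy 537.0 -144.3 F [-4.7 -0.7  4.9]
t29.6 cmd 131.0 act 131.02 foot 31.5 xy 537.0 -144.3 F [-5.1  0.2  3.8]
t29.8 cmd 130.0 act 129.79 foot 30.3 xy 537.0 -144.3 F [-3.7  0.   2.9]
t30.1 cmd 129.0 act 128.59 foot 29.1 xy 537.0 -144.2 F [-2.3  0.5  1.7]
t30.3 cmd 128.0 act 127.70 foot 28.2 xy 537.0 -144.2 F [-3.2 -0.3  1.9]
t30.6 cmd 127.0 act 126.28 foot 26.8 xy 537.0 -144.2 F [-3.3 -1.6 -0.4]
t30.8 cmd 126.0 act 125.53 foot 26.0 xy 537.0 -144.2 F [-3.5 -0.7 -1.9]
t31.1 cmd 125.0 act 124.75 foot 25.3 xy 537.0 -144.3 F [-3.1 -0.9 -0.3]
t31.3 cmd 124.0 act 123.64 foot 24.1 xy 537.0 -144.2 F [-2.8 -0.1 -1.9]
0.026253116712252573
```

It passed the plunger. Forces are now dropping as the groove arrives, so I'll press on to the stop in small steps.

```bash
python3 - <<'E'
from ins import *
f0=np.load("f0.npy")
z=descend([.5373,-.1442],.124,.1065,f0,step=.0008,rate=.03,fmax=14,latmax=14)
env.sleep(.3);print(env.get_wrist_force()-f0,env.get_eef_pos(),env.get_width(),env.get_time_s())
f=grab_frame("side");im=f["image"][:,:,::-1][180:340,210:330]
cv2.imwrite("pics/i.png",cv2.resize(im,None,fx=3.7,fy=3.7,interpolation=3))
E
```

```text
t31.6 cmd 123.2 act 122.73 foot 23.2 xy 537.1 -144.2 F [-4.2  0.1 -1.9]
t31.8 cmd 122.4 act 121.96 foot 22.5 xy 537.1 -144.1 F [-4.3 -0.3 -3.3]
t32.1 cmd 121.6 act 121.53 foot 22.0 xy 537.1 -144.2 F [-4.6  0.2 -2.1]
t32.3 cmd 120.8 act 120.94 foot 21.4 xy 537.1 -144.2 F [-4.7  0.3 -0.5]
t32.6 cmd 120.0 act 120.62 foot 21.1 xy 537.2 -144.2 F [-6.9  0.7  1.3]
t32.8 cmd 119.2 act 120.59 foot 21.1 xy 537.3 -144.4 F [-7.9  1.7  4.8]
t33.1 cmd 118.4 act 120.50 foot 21.0 xy 537.3 -144.5 F [-8.8  0.   7.2]
t33.3 cmd 117.6 act 120.47 foot 21.0 xy 537.5 -144.6 F [-8.5  1.7 10.5]
t33.6 cmd 116.8 act 120.41 foot 20.9 xy 537.5 -144.7 F [-11.    2.6  13.9]
t33.8 cmd 116.0 act 120.40 foot 20.9 xy 537.6 -144.8 F [-11.9   2.8  16.8]
stop
[-12.97621996   3.01981694  16.19650142] [ 0.53763937 -0.14481591  0.12036773] 0.025767322542668086 34.1083
```

View pics/i.png

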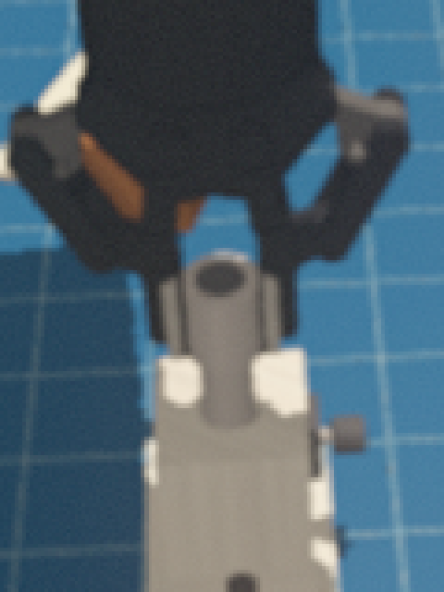

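The post stopped hard at foot height of about 21 mm. The plunger first touched at about 51 mm, exactly the 30 mm stop-to-plunger offset. The force also went negative just before the stop, which means the groove drew the post in. I'll ease the side load while pressing to confirm seating, then unload and let go.

```bash
python3 - <<'E'
from ins import *
f0=np.load("f0.npy")
def st(m):
    env.sleep(.15);f=np.mean([env.get_wrist_force() for _ in range(4)],0)-f0;print(m,f.round(1),np.round(np.array(env.get_eef_pos())*1e3,2));return f
x,y=.5373,-.1442
for dx,dy in((-.5,.3),(-1,.5),(-1.5,.5),(-2,.5)):
    f=st(f"{dx}") if 0 else None
    env.servo_line([x+dx/1e3,y+dy/1e3,.1155],rate=.03)
    f=st(dx)
    if f[0]>-5:break
x+=dx/1e3;y+=dy/1e3
# unload vertically to ~3 N
for z in(.1175,.119,.1198,.1203):
    env.servo_line([x+(z-.1155)*.12,y,z],rate=.03);f=st(z)
    if f[2]<3:break
env.release();env.sleep(.2);st("rel")
print(env.get_width(),env.get_time_s())
p=env.get_eef_pos()
env.servo_line([p[0],p[1],.24],rate=.1)
st("up")
env.goto([.40,.12,.30],down(np.radians(161)))
print(env.get_time_s())
for n in("side","top"):
    f=grab_frame(n); cv2.imwrite(f"pics/z_{n}.png",f["image"][:,:,::-1])
    print(n,proj(f,[[.5378,-.1443,zz+.112] for zz in(.021,.023,.026)]).round(1).tolist())
E
```

```text
-0.5 [-11.7   3.   17.5] [ 537.47 -144.66  120.32]
-1 [-9.7  1.9 16.2] [ 537.31 -144.51  120.35]
-1.5 [-9.2  0.9 16.2] [ 537.11 -144.46  120.36]
-2 [-7.6  1.6 14.7] [ 536.88 -144.41  120.34]
0.1175 [-5.1  0.1  8.3] [ 536.72 -144.18  120.45]
0.119 [-2.2 -1.5  7.8] [ 536.68 -144.02  120.46]
0.1198 [ 2.1 -2.   6.5] [ 536.58 -143.9   120.45]
0.1203 [ 4.  -4.   4.8] [ 536.52 -143.83  120.51]
rel [0.3 0.9 3. ] [ 535.88 -143.71  120.31]
0.08526492587778703 38.3167
up [-0.2 -0.   3.2] [ 535.71 -143.68  239.37]
40.975
side [[269.1, 255.5], [269.0, 254.4], [268.8, 252.6]]
top [[424.4, 282.8], [424.6, 282.6], [424.9, 282.2]]
```

View pics/z_side.png

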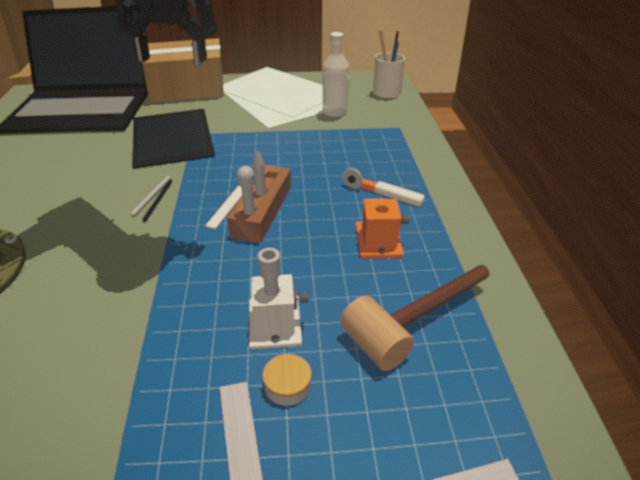

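View pics/z_top.png

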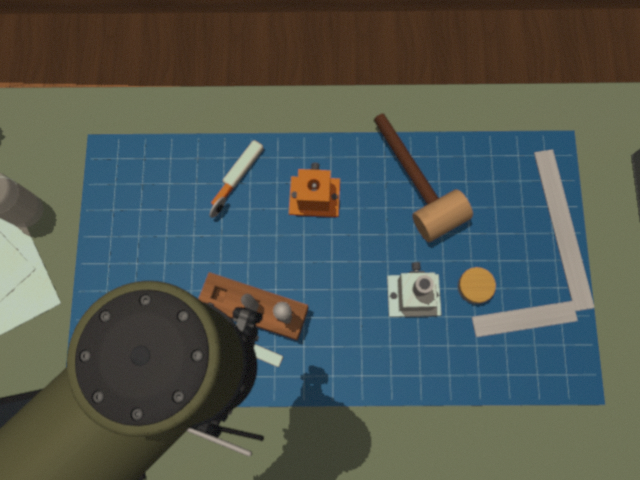

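```bash
python3 - <<'E'
import cv2,numpy as np
s=cv2.imread("pics/z_side.png")[240:340,235:315];t=cv2.imread("pics/z_top.png")[250:330,380:460]
s0=cv2.imread("pics/side0.png")[240:340,235:315]
r=lambda i,w,h:cv2.resize(i,(w,h),interpolation=3)
cv2.imwrite("pics/zz.png",np.hstack([r(s,320,400),r(s0,80*3,300+100)[:, :] if 0 else r(s0,320,400)]))
cv2.imwrite("pics/zt.png",r(t,480,480))
E
```

```text
(no output)
```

View pics/zz.png

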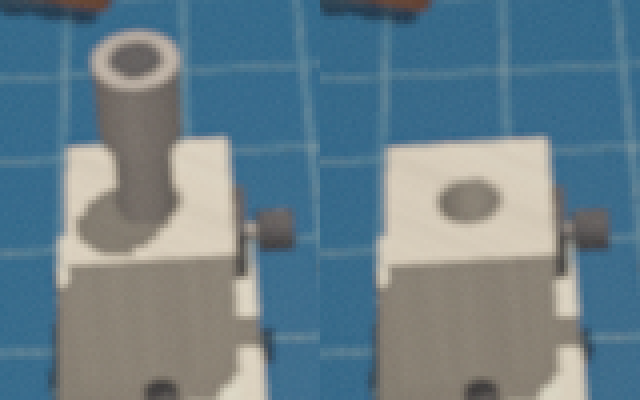

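View pics/zt.png

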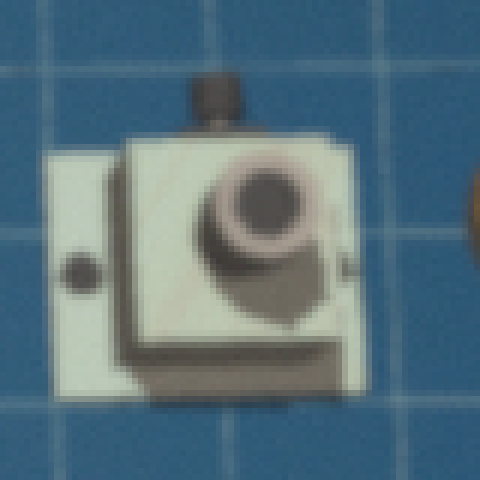

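In the side crop the head centre is at (269.0, 254.6), against a prediction of (269.1, 255.5) for a foot height of 21 mm. The knob's outer edge moved from x=288 to x=293 in the 4x crop, about 1.5 mm outward. That fits the plunger sitting in the groove rather than on the shank. The other two posts and the rest of the scene haven't moved, and the gripper is clear.

```bash
python3 - <<'E'
from station import env
env.job_done();print(env.get_time_s())
E
```

```text
the job is handed in; nothing more can be done
the job is handed in; nothing more can be done
```

The grooved, flat-topped post is out of the rack and fully home in the aluminium holder. I let go of it and handed the job in at about 41 s.

- **Insertion:** The first push at the plunger stalled at 16 N. I backed off, probed the bore for centre, moved the post about 0.8 mm away from the plunger, and it then passed at about 12 N.
- **Stop:** The post met a hard stop with its foot about 21 mm above the underside, 30 mm below the height where it first touched the plunger. I pressed there with at most about 17.5 N down and up to 13 N sideways.
- **Groove:** Just before the stop the force turned slightly negative, as it would when the groove draws the post in.
- **Last pictures:** The head is where a 21 mm foot height puts it, to within about 1 pixel. The knob sits only about 1.5 mm further out than with the bore empty, which fits the plunger being in the groove. The post stands upright, the gripper is clear, and the other two posts and the rest of the scene look unmoved. The arm hid part of the bone folder in the top view, but the side view shows it in place.
- **Disagreement:** The wrist force read about 3 N upward after release, relative to the zero I took while holding the post. That is roughly the post's weight, so nothing was still touching.

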